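# Offer the upper arm to an articulator hinge and hold it for the pin

### The job

Get the dental articulator ready for its hinge pin: first slide the upright transport lock, which stands between the two fixed knuckles of the base, fully back to its end stop. Then pick up the loose upper arm and hold it level above the mounted cast, front cross bar to the front, with its knuckle between the two fixed ones and all three holes lined up, so that the pin could be pushed straight through. Finish while still holding it there in the gripper, neither resting on nor pressing against the base, and leave the pin and the other loose things on the mat where they are.

Things in the scene. Friction and masses are not known exactly. Their poses are not given: they have to be found in the camera images.
- hinge_base: Aluminium articulator base fixed on the blue mat (2 mm thick), place varies, may swap sides with the arm, yaw within 0.35. Plate 170 x 84 mm (x, y), top 10 mm over the mat; origin under the plate's middle on the mat; x to the back, z up. A plaster cast sits fixed on the plate, centred 45 mm in front (-x) of the origin, up to 45 mm high.
- base_bore (a point): On the bore axis (along y) of the two fixed knuckles, midway between them: 15 mm behind (+x) the base's origin, 88 mm over the mat; axes as the base's. Knuckles: tubes 26 mm outside, 14 mm bore, 10 mm long, at y = -22 to -12 and 12 to 22 mm, so the gap is 24 mm wide; tops 101 mm over the mat. The gap is open to the front, above, and, with the lock back, behind.
- lock_slide (a joint): Transport lock: travel in m along the base's +x. 0 = forward, its stem at the bore's middle, blocking the gap; 0.045 = back at its rigid end stop. Starts at 0 to 0.012. Friction about 2 N, stays where it is left, no spring.
- lock_grip (a point): In the black grip of the transport lock, 128 mm over the mat, moving with the slide (above base_bore at travel 0). The grip is an upright block 16 x 18 mm (x, y), 104 to 144 mm over the mat; below it a steel stem 12 x 14 mm goes down between the knuckles.
- upper_frame: Loose upper arm, aluminium, about 0.16 kg, lying flat and right way up, yaw within 0.5, knuckle away from the robot. Bar 18 mm wide, 16 mm high along x; origin on its underside below the middle of the grip rib (near the balance point); x to the knuckle, z up. Rib to grip across y: x = -20 to 20 mm, 18 mm wide, top at z = 36 mm. Front cross bar 16 x 60 x 16 mm at x = -50 mm.
- upper_bore (a point): Centre of the upper arm's knuckle bore, at x = 70 mm, z = 13 mm from the arm's origin; axes as the arm's, bore along y. The knuckle is a tube 26 mm outside, 14 mm bore, 18 mm long.
- hinge_pin: Steel hinge pin, 8 mm thick, 74 mm long with a 22 mm wing head, lying on the mat; to be left alone. Origin at its middle, level with the mat.
- wax_block: Yellow wax block, 30 x 62 x 19 mm, on the mat; to be left alone. Origin under its middle.
- bite_splint: White bite splint, a horseshoe 43 x 64 x 13 mm, on the mat; to be left alone. Origin under its middle.
- cast_upper: Loose plaster cast, 57 x 68 x 30 mm, on the mat; to be left alone. Origin under its middle.
Mind the look-alikes: they are no part of the job. Of the things that look like the hinge_base, take the one that is farthest to the robot's right at the start.

How it is judged (in metres and radians):
On the way, in this order (a step that is already met when the one before it is completed fails the run):
1. the transport lock is slid fully back to its end stop (value of joint lock_slide above 0.043 m), for 0.2 s.
2. the upper arm is held in the gripper with its knuckle hole in line with the fixed ones (x of upper_bore in the frame of base_bore between -0.0037 and 0.0037 m and z of upper_bore in the frame of base_bore between -0.0037 and 0.0037 m and y of upper_bore in the frame of base_bore between -0.004 and 0.004 m and angle between the y axis of upper_frame and the y axis of hinge_base, either way round below 0.08 rad and angle between upper_frame's own z axis and vertical below 0.14 rad and x of upper_frame in the frame of base_bore below -0.05 m and contact force between the fingers and upper_frame above 2 N and contact force between upper_frame and hinge_base below 3 N), for 0.2 s.
At the end, for the whole second after the job is handed in: Lock within 3 mm of its stop. Arm at rest in the fingers (over 2 N), level within 0.14 rad, front to the front; bore centre within 3.7 mm fore-aft and in height, 4 mm sideways, axes within 0.08 rad; under 3 N against the base. Pin, wax, splint and loose cast within 25 mm of their starts (all of step 2 and value of joint lock_slide above 0.042 m and linear speed of upper_frame below 0.02 m/s and distance of each of hinge_pin, wax_block, bite_splint, cast_upper from where it was at the start of the episode below 0.025 m); the arm keeps its last pose, push and grip.
It fails at once if the hinge pin or another loose thing on the mat is pushed away (over 30 mm) (distance of any of hinge_pin, wax_block, bite_splint, cast_upper from where it was at the start of the episode above 0.03 m).
It also fails if it takes over 51 s, if anything falls off the work surface, if the arm or the gripper's body presses on something with over 40 N, if the wrist force passes 120 N, or if a joint passes its speed limit or range.

### The arm

A 6-joint arm with a two-finger parallel gripper is mounted at the origin on a cart in front of the work surface, level with it; the furniture and walls round the work are solid. World frame = base frame: x ahead of the robot, y to its left, z up, the work surface at z = 0. Lengths are in mm, angles in rad, forces in N, time in s.
With the tool pointing down it reaches from about 375 to 975 mm from the base axis. Payload 3.8 kg.
Tool frame: the origin (TCP) lies between the finger pads; the fingertips stand ahead of it and the grasp point (between the pads) is the TCP (r.nose_length is the z of the fingertips in the tool frame, in mm); z points along the fingers, y is the direction in which the jaws open and shut (so a half turn about z gives the same grasp; the last joint's range is limited). The gripper opens to 88 mm and grips with 3 to 60 N. Pads are 18 mm wide; open, the fingers measure 123 mm over their backs; the gripper's body (75 mm by 187 mm) begins 45 mm behind the grasp point.
Start: joints at [1.182, 0.264, 1.604, -0, 1.274, -0.037], TCP at [232.594, 633.655, 257.706] pointing down, gripper open.
Joint ranges: [-2.63, 2.63], [-0.94, 2.18], [0.31, 2.57], [-1.31, 4.45], [0, 2.66], [-2.55, 2.55]. Speed limits (rad/s): [2.57, 2.57, 3.14, 3.14, 3.14, 3.14].

### API

Orientations are given as a unit quaternion [w, x, y, z].
In Python, from cell import r gives the robot as it stands. Calls block until the motion is done:
- r.move_ptp(position, orientation): joint-space move of the TCP to a pose.
- r.line_to(position, attitude=None, vel=150): straight line of the TCP; attitude=None keeps the orientation; vel is the mean speed in mm/s.
- r.goto_joints(angles): joint-space move.
- r.command_gripper(opening): finger opening in mm; the grip force is fixed at half the most; returns when the fingers have stopped.
- r.sleep(seconds).
- r.solve_ik(position, orientation): joint angles nearest the present ones, or None.
- r.get_image(name): name is "scene" or "side" or "wrist"; returns the picture (384x512x3 uint8, red, green, blue); there is no depth.
- r.calibration(name): a dict with "camera_matrix" (3x3 intrinsics, pixels), "k1" (the pictures are not rectified: a ray, as slopes to the right and down, at radius r is drawn at 1 + k1 r^2 times it, then the intrinsics apply), "rvec" (rotation vector, rad) and "tvec" (3), from world to camera coordinates, as OpenCV has them. Camera axes: x right, y down, z forward; pixel columns grow to the right and rows downward; lengths in mm; the calibration is good to about 2 mm. A picture is of the moment at which its call begins: read the wrist's pose just before it. calibration takes no time and is no camera call; for the wrist camera it gives the pose at the moment of the call.
A pose or a line that the arm cannot do raises r.PlanningError and nothing moves.
- r.sign_off(): hands the job in, once; it reports no verdict.
Readings, each from a call of its own:
- r.read_t(): time.
- r.read_joints(): joint angles.
- r.read_joint_velocities(): joint speeds.
- r.read_tau(): joint torques, N m.
- r.read_position(): TCP position.
- r.read_tcp_rot(): TCP orientation.
- r.read_force(): force on the tool from outside, world axes, zero at the start.
- r.read_wrist_torque(): the same for the moment, N m.
- r.read_gripper_width(): finger opening in mm.
Only numpy, scipy, OpenCV 4.12 (cv2) and the standard library are available. Lean on these libraries where they do the work, as an engineer would, in place of code of your own. Each camera call takes 0.05 s, during which the arm holds its last target.

## Working session

There is one attempt and no reset: what is moved stays moved. The work goes in short steps, each a Python script; the robot and the scene stay as the last script left them, time stands still between calls to the robot, and variables do not carry over. Pictures are saved under pics/ and viewed, and the job is handed in when it is done.

```bash
ls; mkdir -p pics
python3 - <<'E'
from cell import r
import cv2
for n in ["scene","side","wrist"]:
    c=r.calibration(n); print(n,c)
    cv2.imwrite(f"pics/{n}0.png",r.get_image(n)[:,:,::-1])
print(r.read_t(),r.nose_length,r.read_tcp_rot())
E
```

```text
pics
scene {'camera_matrix': array([[374.28806212,   0.        , 259.34989132],
       [  0.        , 374.28806212, 192.93628313],
       [  0.        ,   0.        ,   1.        ]]), 'k1': -0.05348445856966684, 'rvec': array([ 1.85572609, -1.05321398,  0.61746738]), 'tvec': array([-362.46967494,  349.17790348,  603.41495816])}
side {'camera_matrix': array([[360.86385137,   0.        , 258.43610417],
       [  0.        , 360.86385137, 194.35350523],
       [  0.        ,   0.        ,   1.        ]]), 'k1': 0.003774324876159948, 'rvec': array([ 2.21235235, -0.4954991 ,  0.23969811]), 'tvec': array([-564.22354213,  216.55328957,  839.83153268])}
wrist {'camera_matrix': array([[292.31149019,   0.        , 257.86512033],
       [  0.        , 292.31149019, 188.80466388],
       [  0.        ,   0.        ,   1.        ]]), 'k1': 0.005666503428056596, 'rvec': array([-2.39296426, -1.67135672, -0.2175547 ]), 'tvec': array([-673.28971019,  -34.46543437,  389.8419735 ])}
0.15 19.0 [-1.88128059e-04  1.74995201e-01  9.84568903e-01 -8.48028085e-04]
```

View pics/scene0.png

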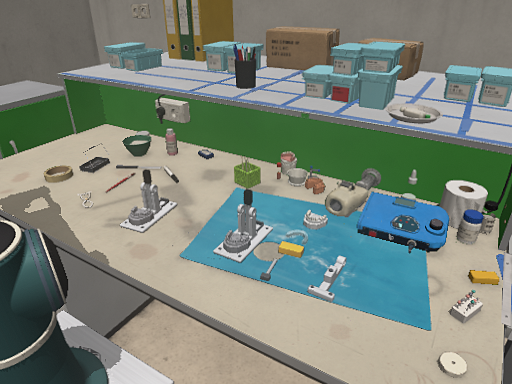

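View pics/side0.png

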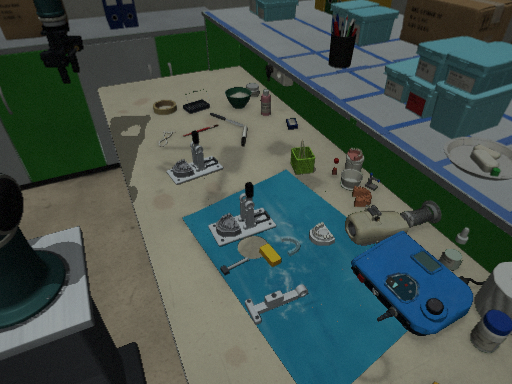

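View pics/wrist0.png

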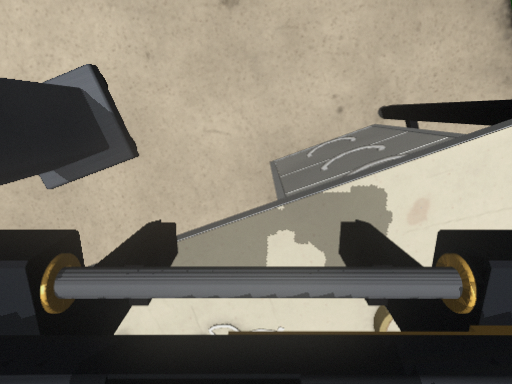

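The scene view shows the right-hand base on the mat at about (243,243), with its grip at (248,198). The upper arm is at (330,278), the pin at (270,268), the wax at (291,249) and the loose cast at (315,217). Next I get coarse positions.

```bash
cat > h.py <<'E'
import numpy as np, cv2
from scipy.spatial.transform import Rotation as Ro
def ray(c,px):
    K=c['camera_matrix'];p=np.atleast_2d(np.array(px,float))
    d=cv2.undistortPoints(p.reshape(-1,1,2),K,np.array([c['k1'],0,0,0,0.])).reshape(-1,2)
    R=cv2.Rodrigues(c['rvec'])[0];o=-R.T@c['tvec'].ravel()
    return o,np.c_[d,np.ones(len(d))]@R
def onz(c,px,z):
    o,d=ray(c,px); s=(z-o[2])/d[:,2]; return o+d*s[:,None]
def proj(c,P):
    return cv2.projectPoints(np.atleast_2d(np.array(P,float)),c['rvec'],c['tvec'],c['camera_matrix'],np.array([c['k1'],0,0,0,0.]))[0].reshape(-1,2)
def tri(cs,pxs):
    A=np.zeros((3,3));b=np.zeros(3)
    for c,p in zip(cs,pxs):
        o,d=ray(c,p);d=d[0]/np.linalg.norm(d[0]);M=np.eye(3)-np.outer(d,d);A+=M;b+=M@o
    X=np.linalg.solve(A,b)
    return X
def quat(m):
    q=Ro.from_matrix(m).as_quat();return [q[3],q[0],q[1],q[2]]
def down(yaw): # tool y axis direction yaw, pointing down
    y=np.array([np.cos(yaw),np.sin(yaw),0]);z=np.array([0,0,-1.]);return quat(np.c_[np.cross(y,z),y,z])
E
python3 - <<'E'
from cell import r
from h import *
s=r.calibration("scene");d=r.calibration("side");w=r.calibration("wrist")
for n,a,b in [("grip",(248,194),(249,187)),("armfront",(324,293),(253,313)),("armknuck",(341,261),(300,291)),("pin",(270,269),(240,263)),("wax",(291,249),(270,255)),("mat",(185,260),(183,215))]:
    print(n,tri([s,d],[a,b]).round(),onz(s,a,10).round(),onz(d,b,10).round())
R=cv2.Rodrigues(w['rvec'])[0];o=-R.T@w['tvec'];q=r.read_tcp_rot();T=Ro.from_quat([q[1],q[2],q[3],q[0]]).as_matrix()
print(T.T@(o-r.read_position()),T.T@R.T, T)
E
```

```text
grip [577. -43. 135.] [[765.  80.  10.]] [[641. 104.  10.]]
armfront [ 467. -306.   16.] [[ 472. -304.   10.]] [[ 468. -302.   10.]]
armknuck [ 585. -301.   18.] [[ 596. -298.   10.]] [[ 589. -296.   10.]]
pin [ 502. -151.   -8.] [[ 482. -163.   10.]] [[ 497. -163.   10.]]
wax [ 575. -172.   11.] [[ 576. -171.   10.]] [[ 575. -171.   10.]]
mat [416.  51.   8.] [[404.  33.  10.]] [[420.  66.  10.]]
[  67.41462787   -0.80636177 -127.99118399] [[ 1.74713368e-04 -9.66109997e-01 -2.58130671e-01]
 [ 9.99999851e-01  3.54019231e-05  5.44341321e-04]
 [-5.16755269e-04 -2.58130728e-01  9.66109859e-01]] [[-9.38753289e-01  3.44589347e-01 -6.67251763e-04]
 [ 3.44589985e-01  9.38751921e-01 -1.60404115e-03]
 [ 7.36483828e-05 -1.73572718e-03 -9.99998491e-01]]
```

Run:
```python
from cell import r
from h import *
import pickle
for i,(p,y) in enumerate([((500,-45,270),np.pi/2),((460,-300,240),np.pi/2)]):
    r.move_ptp(list(p),down(y))
    r.sleep(0.2)
    c=r.calibration("wrist"); im=r.get_image("wrist")
    pickle.dump((c,im),open(f"w{i}.pkl","wb")); cv2.imwrite(f"pics/w{i}.png",im[:,:,::-1])
    print(r.read_position(),r.read_joints(),r.read_t())
```

```text
[500.1076137  -44.59882424 269.9476311 ] [-1.38579516e-01 -7.46775080e-02  1.95008474e+00  3.84817882e-05
  1.26631336e+00 -1.71014848e+00] 2.9833
[ 460.63679844 -298.88401758  240.30227032] [-6.21048863e-01  3.78740762e-02  1.89497944e+00  2.20608034e-04
  1.20825902e+00 -2.19384828e+00] 4.25
```

View pics/w0.png

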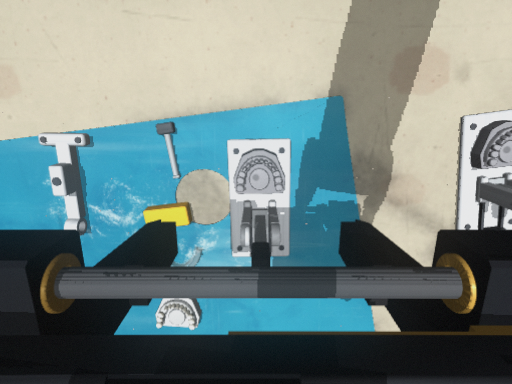

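View pics/w1.png

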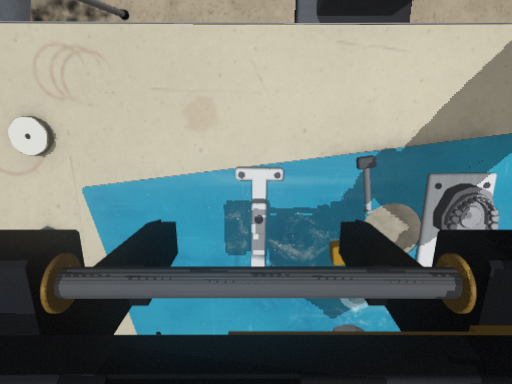

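The wrist camera looks toward the image top. In this orientation the gripper hides the far half. I'll flip the tool half a turn, so the camera ends up over the knuckle side, and take proper views.

Run:
```python
from cell import r
from h import *
import pickle
for i,p in [(3,(440,-303,220)),(2,(465,-45,270))]:
    r.move_ptp(list(p),down(-np.pi/2))
    r.sleep(0.3)
    c=r.calibration("wrist"); im=r.get_image("wrist")
    pickle.dump((c,im),open(f"w{i}.pkl","wb")); 
    cv2.imwrite(f"pics/w{i}.png",cv2.resize(im[0:288,:,::-1],(800,450),interpolation=cv2.INTER_CUBIC))
    print(r.read_position(),r.read_joints(),r.read_t())
```

```text
[ 440.00091678 -303.00036619  220.00946076] [-6.49687321e-01  2.52603786e-02  1.94664003e+00  6.85954786e-06
  1.16965860e+00  9.21066960e-01] 7.225
[464.96906044 -45.74153737 269.71273463] [-1.51309066e-01 -1.45351410e-01  2.01384198e+00 -1.07532605e-04
  1.27364914e+00  1.42087667e+00] 8.6083
```

View pics/w2.png

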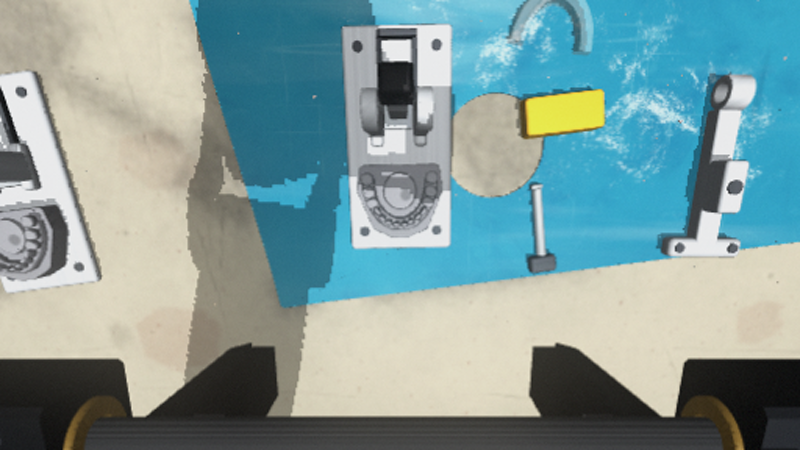

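View pics/w3.png

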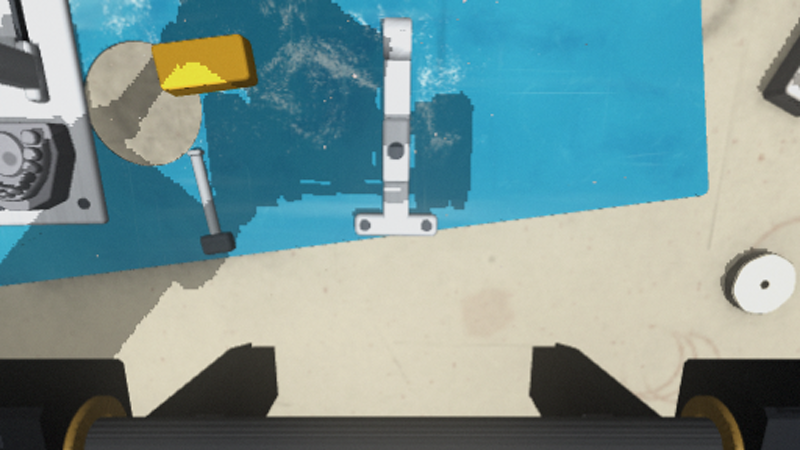

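```bash
cat > seg.py <<'E'
from h import *
import pickle
def nonblue(im):
    h=cv2.cvtColor(im,cv2.COLOR_RGB2HSV)
    return ~((h[...,0]>85)&(h[...,0]<115)&(h[...,1]>120))
if __name__=="__main__":
    c,im=pickle.load(open("w2.pkl","rb"))
    m=nonblue(im).astype(np.uint8)*255
    h=cv2.cvtColor(im,cv2.COLOR_RGB2HSV)
    # separate lines: rectify plate plane by warping to a metric top-down grid for a look
    def edge(rows,lo,hi,vert=True,rev=False):
        pts=[]
        for k in rows:
            g=cv2.cvtColor(im,cv2.COLOR_RGB2GRAY).astype(float)
            line=(im[k,lo:hi] if vert else im[lo:hi,k]).astype(float)
            d=line[:,0]-line[:,2]  # red-blue contrast
            gr=np.diff(d); gr=-gr if rev else gr
            j=int(np.argmax(gr))
            # subpixel centroid
            js=[q for q in (j-1,j,j+1) if 0<=q<len(gr)]; wt=np.clip(gr[js],0,None)
            s=lo+(np.dot(js,wt)/wt.sum())+0.5
            pts.append((s,k) if vert else (k,s))
        return np.array(pts)
    L=edge(range(30,150,3),210,236); Rr=edge(range(22,150,3),278,300,rev=True)
    F=edge(range(232,284,3),148,170,vert=False,rev=True); B=edge(range(226,284,3),8,26,vert=False)
    ls=[]
    for n,P in zip("LRFB",(L,Rr,F,B)):
        W=onz(c,P,12)[:,:2]; v=cv2.fitLine(W.astype(np.float32),cv2.DIST_HUBER,0,.1,.01).ravel()
        res=(W-v[2:])@np.array([-v[1],v[0]]); print(n,v,np.abs(res).max().round(2),np.median(abs(res)).round(2)); ls.append(v)
    def X(a,b):
        t=np.linalg.solve(np.c_[a[:2],-b[:2]],b[2:]-a[2:]);return a[2:]+a[:2]*t[0]
    L,Rr,F,B=ls
    C=[X(L,F),X(Rr,F),X(Rr,B),X(L,B)];print(np.round(C,1))
    C=np.array(C);print("sizes",[np.linalg.norm(C[i]-C[(i+1)%4]).round(1) for i in range(4)],C.mean(0), "yaws",[np.arctan2(v[1],v[0]) for v in ls])
E
python3 seg.py
```

```text
L [ 9.9982715e-01  1.8591866e-02  5.5470990e+02 -4.3608668e-01] 0.51 0.07
R [ 9.9983203e-01  1.8328656e-02  5.7348358e+02 -8.3888237e+01] 12.34 0.18
F [ 1.5631592e-02 -9.9987781e-01  4.6821921e+02 -4.9868050e+01] 0.21 0.08
B [ 1.7526401e-02 -9.9984640e-01  6.3740924e+02 -4.3316582e+01] 0.26 0.06
[[467.5  -2.1]
 [468.8 -85.8]
 [638.1 -82.7]
 [636.6   1.1]]
sizes [np.float32(83.8), np.float32(169.3), np.float32(83.8), np.float32(169.2)] [552.74585  -42.370594] yaws [np.float32(0.018592937), np.float32(0.018329682), np.float32(-1.5551641), np.float32(-1.553269)]
```

Base origin is at (552.7, -42.4) with yaw 0.018, and the fitted plate measures 169.2 × 83.8 mm. I grip the lock and slide it.

Run:
```python
from cell import r
from h import *
yb=0.0184; o=np.array([552.75,-42.37]); ux=np.array([np.cos(yb),np.sin(yb)])
q=down(-np.pi/2+yb)
P=lambda x,z:[*(o+ux*x),z]
r.move_ptp(P(21,220),q)
r.line_to(P(21,133),vel=150)
r.command_gripper(12)
print(r.read_gripper_width(),r.read_force(),r.read_position(),r.read_t())
r.line_to(P(50,133),vel=80)
print(r.read_force())
for x in range(52,74,2):
    r.line_to(P(x,133),vel=40); f=r.read_force(); print(x,f.round(1) if hasattr(f,'round') else f, np.round(r.read_position(),1))
    if f[0]<-15: break
cv2.imwrite("pics/lk.png",r.get_image("side")[:,:,::-1]); cv2.imwrite("pics/lkw.png",r.get_image("wrist")[:,:,::-1])
print(r.read_t())
```

```text
17.807063725955082 [-0.09673964  0.04766283 -0.11828389] [573.73105035 -42.00241375 132.95540475] 10.95
[ 1.94475848  0.41060473 -2.12176356]
52 [-0.1 -0.6 -0.5] [604.5 -41.4 132.9]
54 [-2.1 -0.6  0.9] [606.3 -41.4 132.9]
56 [-2.2  0.2  0. ] [608.7 -41.3 133. ]
58 [-1.5 -0.1  0.8] [610.7 -41.3 133. ]
60 [-8.4 -0.6  5.6] [610.9 -41.3 132.9]
62 [-14.   -1.6   9.3] [611.1 -41.3 132.9]
64 [-19.5  -1.2  14.5] [611.3 -41.3 132.9]
13.3167
```

View pics/lk.png

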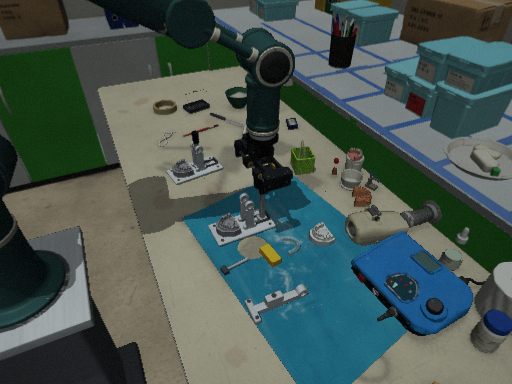

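View pics/lkw.png

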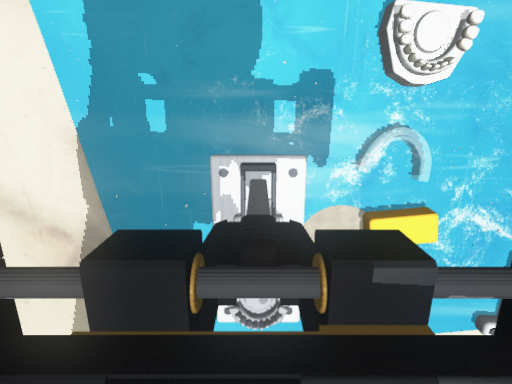

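The force ramp with the position stalled at 611.2 shows the lock against its stop. The wrist view shows the grip at the rear of the plate. I release it and measure the upper arm.

Run:
```python
from cell import r
from h import *
import pickle
r.command_gripper(60)
p=r.read_position(); print(p)
r.line_to([p[0],p[1],230],vel=250)
# higher-res look above the arm
r.move_ptp([460,-303,170],down(-np.pi/2)); r.sleep(0.3)
c=r.calibration("wrist"); im=r.get_image("wrist"); pickle.dump((c,im),open("w4.pkl","wb"))
print(r.read_position(),r.read_t())
cv2.imwrite("pics/w4.png",cv2.resize(im[0:190,170:350,::-1],None,fx=3.15,fy=3.15,interpolation=cv2.INTER_CUBIC))
s=r.get_image("scene");pickle.dump((r.calibration("scene"),s),open("s4.pkl","wb"))
cv2.imwrite("pics/s4.png",cv2.resize(s[170:320,180:380,::-1],None,fx=4,fy=4,interpolation=cv2.INTER_CUBIC))
```

```text
[616.79595993 -41.19939892 132.95372712]
[ 460.59640709 -302.4984341   170.20489162] 16.15
```

View pics/w4.png

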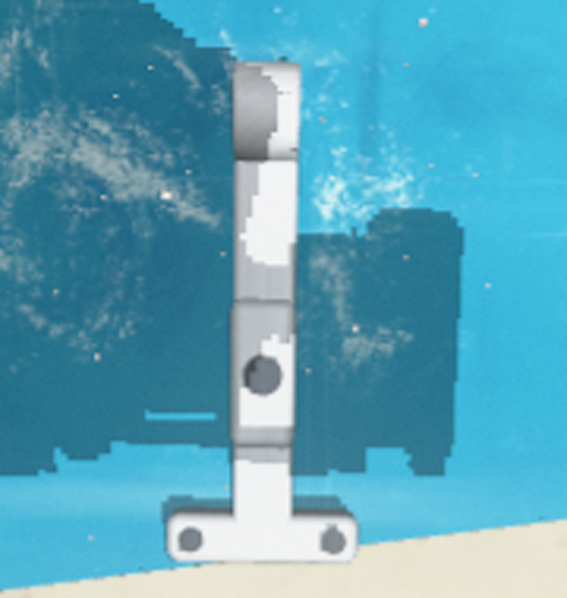

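View pics/s4.png

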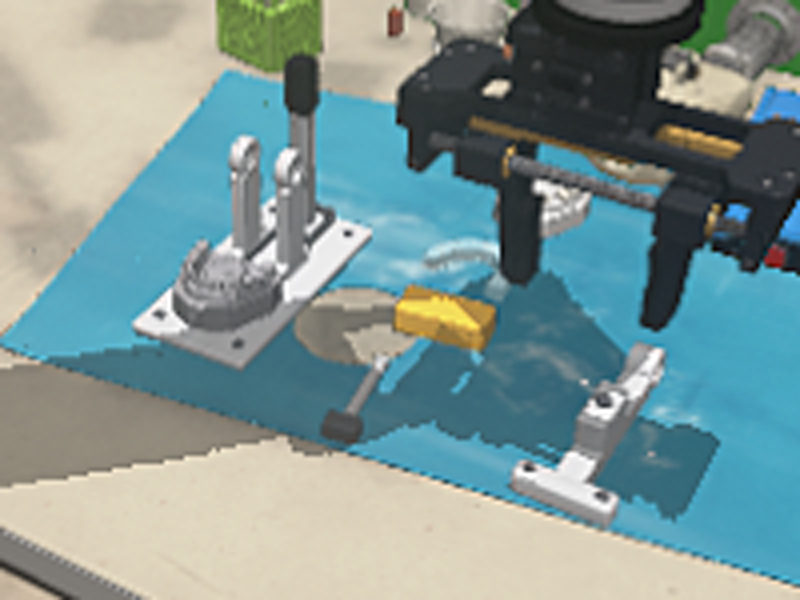

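Run:
```python
from h import *
import pickle
c,im=pickle.load(open("w4.pkl","rb"))
u=lambda x,y:((x+.5)/3.15-.5+170,(y+.5)/3.15-.5)
for n,p,z in [("ribhole",(263,375),38),("ribback",(263,300),38),("ribfront",(263,430),38),("hole+y",(190,540),18),("hole-y",(333,541),18),("barL",(235,470),18),("barR",(291,470),18),("barLk",(235,220),18),("barRk",(296,220),18),("front",(263,562),18),("crossL",(168,535),18),("crossR",(357,535),18),("knL",(234,100),28),("knR",(299,100),28),("knback",(265,62),22),("knfront",(265,160),18)]:
    print(n,onz(c,u(*p),z)[0].round(1))
# edges of bar by red-blue
def edges(rows,z):
    L=[];R=[]
    for k in rows:
        d=(im[k,:,0].astype(float)-im[k,:,2])
        for lo,hi,sg,o in ((238,252,1,L),(256,272,-1,R)):
            g=np.clip(sg*np.diff(d[lo:hi]),0,None); j=int(np.argmax(g)); js=np.arange(max(j-1,0),min(j+2,len(g)))
            o.append((lo+np.dot(js,g[js])/g[js].sum()+.5,k))
    L,R=onz(c,L,z),onz(c,R,z); return (L+R)/2,np.median((L-R)[:,1])
for rows,z in ((range(54,92,2),18),(range(100,136,2),38),(range(143,154),18)):
    M,w=edges(rows,z); print(w,np.median(M,0), np.polyfit(M[:,0],M[:,1],1))
```

```text
ribhole [ 518.7 -298.4   38. ]
ribback [ 538.3 -298.5   38. ]
ribfront [ 503.7 -298.4   38. ]
hole+y [ 468.3 -275.4   18. ]
hole-y [ 468.1 -319.7   18. ]
barL [ 490.  -289.5   18. ]
barR [ 490.1 -306.6   18. ]
barLk [ 560.9 -290.3   18. ]
barRk [ 560.9 -307.6   18. ]
front [ 461.4 -298.    18. ]
crossL [ 469.9 -268.6   18. ]
crossR [ 470.  -327.1   18. ]
knL [ 589.3 -290.8   28. ]
knR [ 589.3 -308.    28. ]
knback [ 599.9 -298.9   22. ]
knfront [ 576.5 -298.8   18. ]
18.067440732644002 [ 558.81476727 -298.86640701   18.        ] [-2.14252398e-02 -2.86753721e+02]
18.09354181804335 [ 520.10549461 -298.27674878   38.        ] [-9.46227974e-03 -2.93379769e+02]
18.28196256924582 [ 490.88679855 -297.78456626   18.        ] [-2.92880951e-03 -2.96344061e+02]
```

Run:
```python
from cell import r
from h import *
import pickle
q=down(-np.pi/2-0.014)
r.line_to([518.6,-298.3,110],q,vel=200)
r.line_to([518.6,-298.3,30.5],vel=120)
r.sleep(0.2)
c=r.calibration("wrist"); im=r.get_image("wrist"); pickle.dump((c,im),open("w5.pkl","wb"))
print(r.read_position())
r.command_gripper(12)
print(r.read_gripper_width(),r.read_force(),r.read_position(),r.read_t())
r.sleep(.1); p=r.read_position()
r.line_to([p[0],p[1],110],vel=100)
r.sleep(0.2);print(r.read_gripper_width(),r.read_force(),r.read_wrist_torque(),r.read_position(),r.read_t())
c=r.calibration("wrist"); im2=r.get_image("wrist"); pickle.dump((c,im2),open("w6.pkl","wb"))
cv2.imwrite("pics/w56.png",np.hstack([cv2.resize(a[:240,130:390,::-1],(390,360)) for a in(im,im2)]))
cv2.imwrite("pics/sd6.png",cv2.resize(r.get_image("side")[180:330,180:380,::-1],None,fx=4,fy=4,interpolation=cv2.INTER_CUBIC))
```

```text
[ 519.24316459 -298.67892599   31.47133373]
17.66932089203451 [-0.43244576 -0.08492411  0.41076354] [ 518.58823725 -298.25504523   30.47062185] 18.5417
17.898293311710514 [ 1.28191521  0.26305556 -1.80923721] [-0.05952542  0.14386443  0.01041632] [ 517.99904687 -297.93578081  108.96531287] 19.7833
```

View pics/w56.png

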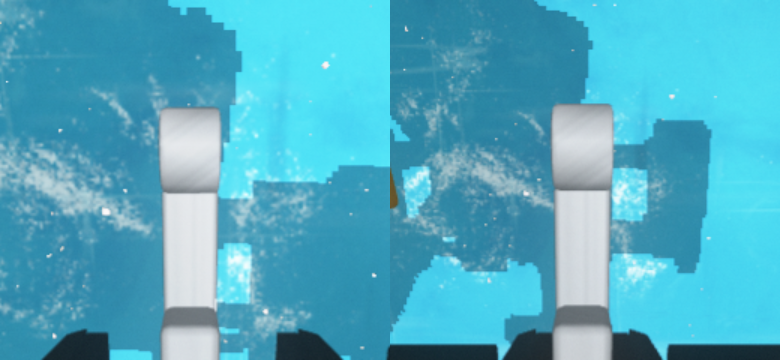

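View pics/sd6.png

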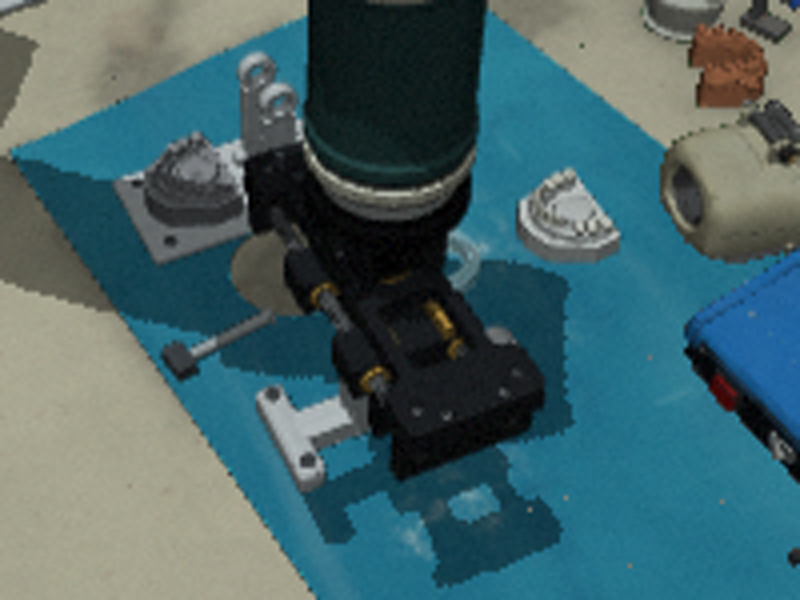

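The arm is held (width 17.9 mm) and level in both views. I carry it to in front of the gap.

Run:
```python
from cell import r
from h import *
import pickle
yb=0.0184; o=np.array([552.75,-42.37]); ux=np.array([np.cos(yb),np.sin(yb)])
q=down(-np.pi/2+yb)
P=lambda x,z:[*(o+ux*x),z]
r.line_to(P(-110,115),q,vel=180)
r.line_to(P(-95,105.5),vel=60)
r.sleep(0.5)
t=P(-95,105.5);print(np.array(t)-r.read_position(),r.read_force(),r.read_t())
c=r.calibration("wrist"); im=r.get_image("wrist"); pickle.dump((c,im),open("w7.pkl","wb"))
cv2.imwrite("pics/w7.png",cv2.resize(im[:240,130:390,::-1],None,fx=2.4,fy=2.4,interpolation=cv2.INTER_CUBIC))
im=r.get_image("side");pickle.dump((r.calibration("side"),im),open("sd7.pkl","wb"))
cv2.imwrite("pics/sd7.png",cv2.resize(im[170:270,180:310,::-1],None,fx=6,fy=6,interpolation=cv2.INTER_CUBIC))
```

```text
[-0.00929212 -0.00443548 -0.14852929] [-0.2287225   0.58859757 -1.56705726] 22.4583
```

View pics/w7.png

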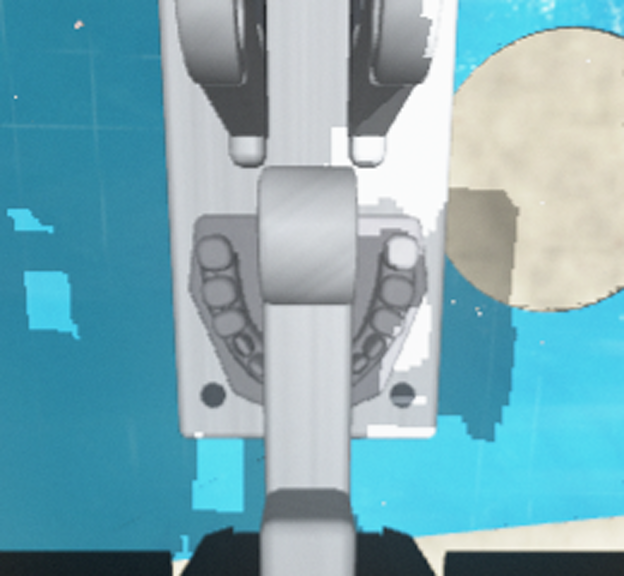

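View pics/sd7.png

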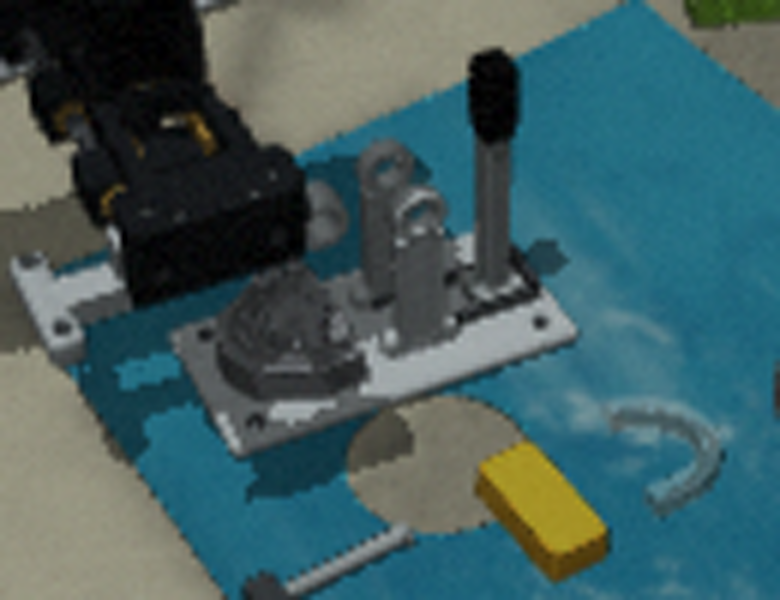

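Seen from the wrist, the knuckle is centred in the gap: 307 px against a gap centre of about 308 px. I advance while watching the force.

```bash
cat > look.py <<'E'
from h import *
import pickle
def look(r,tag):
    c=r.calibration("wrist"); im=r.get_image("wrist"); pickle.dump((c,im),open(f"w{tag}.pkl","wb"))
    cv2.imwrite(f"pics/w{tag}.png",cv2.resize(im[:190,160:360,::-1],None,fx=3.1,fy=3.1,interpolation=cv2.INTER_CUBIC))
    for n,(a,b,cc,d) in dict(side=(170,270,180,310),scene=(180,280,190,320)).items():
        im=r.get_image(n);pickle.dump((r.calibration(n),im),open(f"{n}{tag}.pkl","wb"))
        cv2.imwrite(f"pics/{n}{tag}.png",cv2.resize(im[a:b,cc:d,::-1],None,fx=6,fy=6,interpolation=cv2.INTER_CUBIC))
E
python3 - <<'E'
from cell import r
from look import *
yb=0.0184; o=np.array([552.75,-42.37]); ux=np.array([np.cos(yb),np.sin(yb)])
P=lambda x,z:[*(o+ux*x),z]
f0=np.array(r.read_force())
for x in (-80,-70,-63,-58,-55):
    r.line_to(P(x,105.6),vel=50); f=np.array(r.read_force())-f0; print(x,f.round(1))
    if abs(f[0])>8 or abs(f[1])>8: break
r.sleep(0.5);print(np.array(P(-55,105.5))-r.read_position(),np.array(r.read_force())-f0,r.read_t())
look(r,"8")
E
```

```text
-80 [ 0.3  0.2 -0.1]
-70 [ 0.1 -0.7 -0.7]
-63 [ 0.3  0.1 -1. ]
-58 [-0.5 -0.2 -0.1]
-55 [ 0.2 -0.4 -0.2]
[ 0.0585791  -0.00370091 -0.09217864] [0.04424409 0.72804933 0.05982287] 24.65
```

View pics/w8.png

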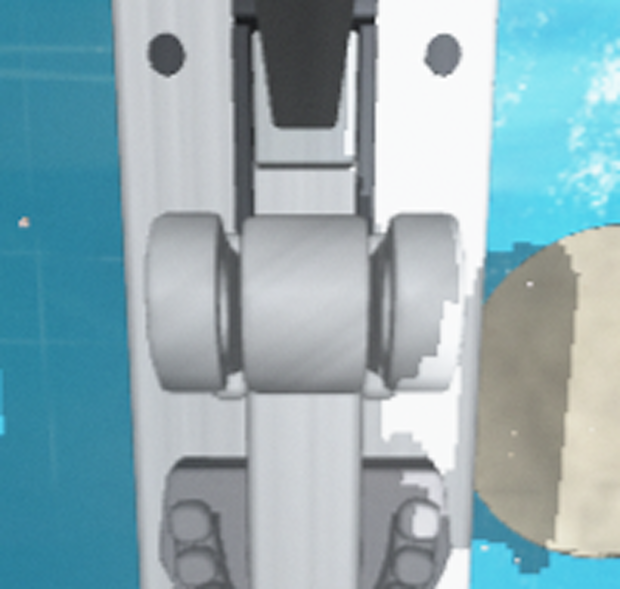

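View pics/side8.png

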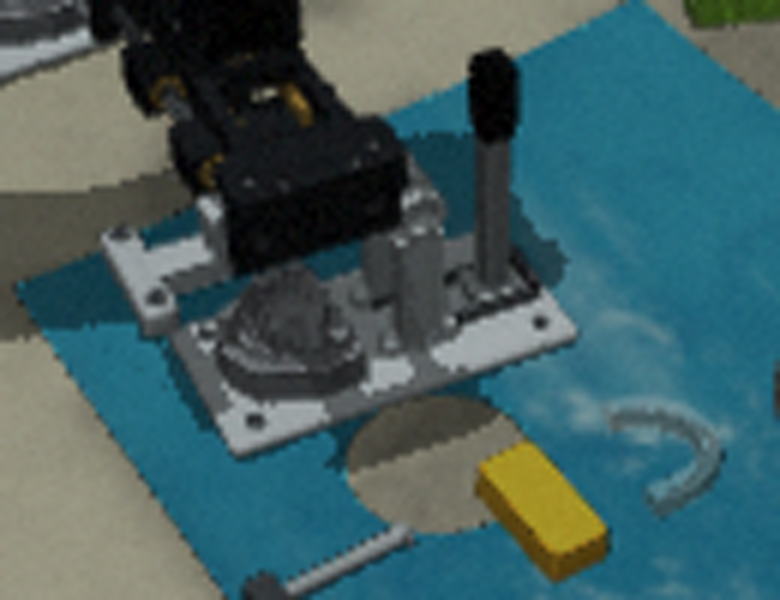

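View pics/scene8.png

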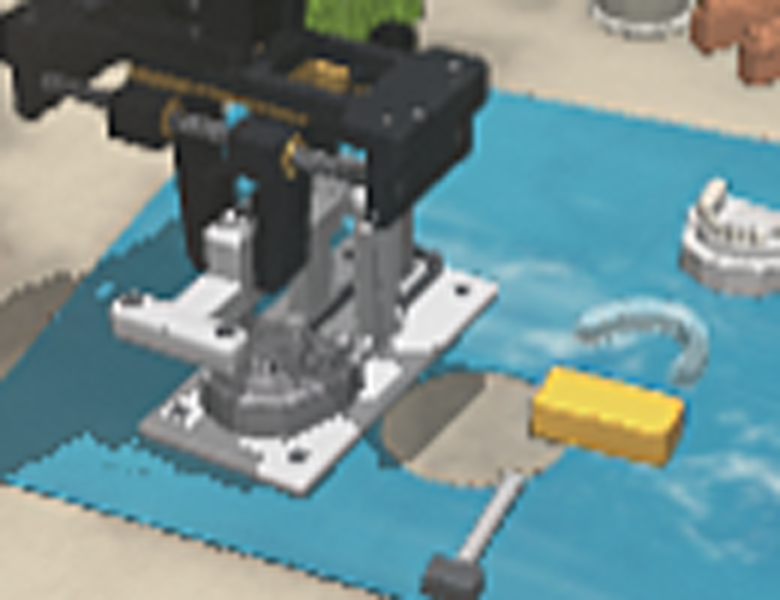

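Run:
```python
from h import *
import pickle
s,_=pickle.load(open("scene8.pkl","rb"));d,_=pickle.load(open("side8.pkl","rb"))
us=lambda x,y:((x+.5)/6-.5+190,(y+.5)/6-.5+180); ud=lambda x,y:((x+.5)/6-.5+180,(y+.5)/6-.5+170)
# cross bar holes on arm (top expected z=93), plate screw holes (z=12) as reference
for n,a,b in (("arm+y",(131,298),(122,232)),("arm-y",(225,330),(157,297)),("plate front-right",(299,456),(255,422)),("plate front-left",(180,410),(206,331)),("plate back-right",(461,289),(540,322))):
    print(n,tri([s,d],[us(*a),ud(*b)]).round(1))
def wid(f,rows,lo,hi):
    c,im=pickle.load(open(f,"rb")); out=[]
    g=cv2.cvtColor(im,cv2.COLOR_RGB2GRAY).astype(float)
    d=(im[...,0].astype(float)-im[...,2])
    for k in rows:
        row=d[k,lo:hi]; t=(row.max()+row.min())/2
        i=np.where(row>t)[0]; a,b=i[0],i[-1]
        L=a-(row[a]-t)/(row[a]-row[a-1]); R=b+(row[b]-t)/(row[b]-row[b+1]); out.append((lo+L,lo+R))
    o=np.median(out,0);return o,o[1]-o[0]
print(wid("w5.pkl",range(85,120,3),220,300),wid("w6.pkl",range(85,120,3),220,300))
```

```text
arm+y [449.9 -20.3  93. ]
arm-y [450.  -65.8  93.9]
plate front-right [484.3 -74.2  12.9]
plate front-left [483.9 -13.3  13.8]
plate back-right [624.9 -70.3  12.5]
(array([235.01677766, 277.26549865]), np.float64(42.24872098835664)) (array([236.36603943, 278.78208749]), np.float64(42.416048059633965))
```

Everything agrees:
- **Wrist view:** the knuckle is centred in the gap. Fore-aft it is about 0.4 mm short, and its apparent size matches the fixed tubes, so the height is right.
- **Triangulated cross bar:** level, at about 93 mm against 93 mm expected.
- **Contact force:** the reading hasn't changed during the approach.

I hand it in.

Run:
```python
from cell import r
print(r.read_gripper_width(),r.read_force(),r.read_position(),r.read_joint_velocities(),r.read_t())
r.sign_off()
```

```text
18.080360735597463 [-0.33163601 -0.69521085 -1.50505785] [497.76792346 -43.38073141 105.62628235] [-3.35565071e-04 -1.62600421e-03 -5.40827645e-05 -5.64070615e-04
 -4.43847186e-04 -1.00974895e-03] 24.8
the job is handed in; nothing more can be done
```

I slid the transport lock back to its stop and handed in the job with the upper arm held level and its knuckle between the two fixed ones. It took about 25 s of the 51 s allowed; no verdict is reported.

- **Lock:** the slide stalled at about 45 mm of travel with the force rising to 20 N. After I let go, the scene image showed it at the back.
- **Fit of the knuckle:** in the last wrist image it is centred in the gap to within about 0.5 mm. Fore-aft it is about 0.4 mm short of the fixed knuckles, and I left that uncorrected. Its height agrees to roughly 1 mm.
- **Level:** the front cross bar triangulated at 93.0 and 93.9 mm at its two ends, against 93 mm expected.
- **Contact with the base:** the force changed by less than about 1 N while the knuckle went into the gap. The gripper held at 18 mm and the arm was at rest.
- **Loose things:** the pin, wax and splint look undisturbed in the last images. The loose cast also looks undisturbed, but I did not measure how far any of them moved.
- **Disagreement:** the side and scene cameras together put the arm about 1 mm further left than the wrist view does. That is about the size of the calibration error, so I relied on the wrist view.

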